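Unclamp the driver's bar handle, draw it from its socket and show its foot

TASK

On the driver's desk, free the removable handle with the flat wooden bar grip (not the one with the ball head): swing the wing nut in front of it about a quarter turn anticlockwise, so that its steel keeper tongue is right off the handle's collar, then draw the handle straight up out of its socket. Tip it to about 45 degrees from upright with its square foot downwards, at least 10 cm clear above the housing, for its foot to be looked at, and finish holding it still there in the gripper: do not put it down or let go. Leave the ball-headed handle clamped in its socket and do not disturb the mug, torch or clipboard.

Things in the scene. Friction and masses are not known exactly. Their poses are not given: they have to be found in the camera images.
- housing: Grey steel controller housing with black top plate, 320 (x) x 360 (y) x 40 mm high, fixed, yaw within 0.3. Origin: centre of underside. On it, at own x +50, y +95 (left) and -95 mm (right), two square socket blocks 64 x 64 mm, tops 90 mm above the desk; a captive wing nut stands before each, at x -45 mm, same y. A low dial strip along the far edge is up to 85 mm above the desk.
- socket_left (a point): Centre of the mouth of the left socket (+y side of the housing), 90 mm above the desk. Its square hole is 25 mm wide and 45 mm deep.
- socket_right (a point): Centre of the mouth of the right socket (-y side), otherwise as the left one.
- wing_left (a point): On the upright axis of the left wing nut, 126 mm above the desk: grip here. The wing is an upright steel bar 42 mm long (this point's x), 12 mm thick (y), its top 136 mm above the desk. Below it a keeper tongue 14 mm wide, top 105 mm above the desk, reaches 75 mm from the axis along +x and turns with the wing; closed, it lies 2 mm over the handle's collar and blocks lifting.
- wing_right (a point): The same for the right wing nut.
- nut_left (a joint): Angle of the left wing nut and its tongue, rad: 0 = tongue straight over the collar of the handle beyond it; grows anticlockwise seen from above; stops at 0 and 1.7. Starts at 0 to 0.2; clear of the collar from about 0.7, a full quarter turn is 1.57. Stays where it is left (friction about 0.06 N m).
- nut_right (a joint): The same for the right wing nut.
- bar_handle: The handle to draw, 0.15 to 0.31 kg, loose in one of the sockets, at the housing's yaw. Origin: centre of the foot's underside; z up the stem. From below: square foot 22 x 22 x 40 mm (all in the socket); round collar 60 mm across, 6 mm thick, on the socket block; neck 18 mm across, 26 mm long; flat dark wooden bar grip 36 (x) x 24 (y) x 70 mm tall.
- bar_grip (a point): Centre of the wooden bar grip, half-way up it: 106 mm above the underside of the foot, 156 mm above the desk while seated. The axes are the handle's: grip it across its 24 mm thickness, along y.
- bar_foot (a point): Centre of the underside of the bar handle's square foot.
- ball_handle: The other handle, in the other socket: same foot and collar, but a thin neck with a black ball head 36 mm across. Stays clamped. Origin at the centre of the underside of its foot.
- ball_center (a point): Centre of the black ball head, 88 mm above the underside of its foot, 138 mm above the desk while seated.
- mug: Bystander: white mug, 76 mm across, 90 mm high, on the desk right of the housing (-y). Origin at the centre of its underside.
- torch: Bystander: black pocket torch 136 mm long, 38 mm high, lying left of the housing (+y). Origin on the desk under its middle.
- clipboard: Bystander: wooden clipboard with paper, 200 x 140 x 16 mm, lying on the desk left of the housing beyond the torch. Origin at the centre of its underside.
Mind the look-alikes: they are no part of the job. Leave any pink or yellow look-alike of the bar_handle alone.

How it is judged:
By the outcome, as a careful person would: the job done as asked, in the order asked, and still so for the second after the job is handed in, while the arm keeps its last pose, push and grip.
It also fails if it takes over 53 s, if anything falls off the work surface, if the arm or the gripper's body presses on something with over 40 N, if the wrist force passes 120 N, or if a joint passes its speed limit or range.

ROBOT

A 6-joint arm with a two-finger parallel gripper is mounted at the origin on the work surface. World frame = base frame: x ahead of the robot, y to its left, z up, the work surface at z = 0. Lengths are in m, angles in rad, forces in N, time in s.
With the tool pointing down it reaches from about 0.275 to 0.75 m from the base axis. Payload 10.2 kg.
Tool frame: the origin (TCP) lies on the centre line of the jaws, within the pads' length; the fingertips stand 8 mm ahead of it and the grasp point (between the pads) lies 11 mm behind it (manip.tips_ahead is the distance from the TCP to the fingertips, in m); z points along the fingers, x is the direction in which the jaws open and shut, and the axes are right-handed (so a half turn about z gives the same grasp; the last joint's range is limited). The gripper opens to 85 mm and grips with 20 to 120 N. Pads are 22 mm wide; open, the fingers measure 114 mm over their backs; the gripper's body (76 mm by 85 mm) begins 54 mm behind the grasp point. The pads swing forward as they close: fully open they stand 13 mm farther back than shut.
Start: joints at [-0.223, 0.313, 1.498, -0, 1.331, -0.223], TCP at [0.525, -0, 0.239] pointing down, gripper open.
Joint ranges: [-2.94, 2.94], [-0.97, 2.17], [0.19, 2.56], [-1.23, 4.37], [0.02, 3.11], [-2.88, 2.88]. Speed limits (rad/s): [2.39, 2.39, 3.01, 3.14, 3.14, 3.14].

INTERFACE

Orientations are given as a 3x3 rotation matrix whose columns are the frame's x, y, z axes.
In Python, from workcell import readout, optics, job, manip gives the robot as it stands.
- The arm moves only by the tool move_arm, never from a script. Its argument "increments" is a list that holds one entry, the list of rows, each a list of 6 numbers: the shift along the tool's x, y, z in cm, then the turn, a rotation vector about the tool's x, y, z in rad. In form: [[[x, y, z, rx, ry, rz], ...]]. A call has 1 to 20 rows; each row shifts and turns the commanded pose from where the row before left it, along the tool's axes as they then stand; what a row does not reach is not made up. A row lasts 1/12 s, in which the tool goes at most 41.7 mm and 7.16 degrees, less where a joint would pass 70% of its speed; a pose out of reach is approached as far as the arm can. A call with a gripper value outside its range is refused whole. "jaw" is the closure, from 0 (fully open) to 1 (shut), set as the call begins (left out, the last holds). The fingers move at their own pace and stop on an object; "newtons" is the grip in N (left out, the last holds). Time passes only in rows, so rows that do not move let the fingers close. It gives the time, the measured TCP pose, the force and the opening at its end, in the units of the state.
- readout.sense(): the state, without advancing time (a new reading comes with each control period).
- optics.get_image(name): name is "scene" or "side" or "wrist"; returns (picture, depth): 480x640x3 uint8, red, green, blue; 480x640 float32, m along the optical axis (not along the pixel's ray), 0 where there is no reading.
- optics.get_calibration(name): a dict with "fov_y" (degrees; the focal length in pixels is half the picture's height over the tangent of half this angle, whatever the lens; pixels are square), "cx", "cy" (the principal point, pixels), "R" (3x3) and "t" (3): a world point X has camera coordinates R X + t. Camera axes: x right, y down, z forward; pixel columns grow to the right and rows downward; lengths in m; the calibration is good to about 2 mm. The wrist camera is an equidistant fisheye: a pixel r from the principal point sees the ray r / f radians off the axis. A picture is of the moment at which its call begins: read the wrist's pose just before it. get_calibration takes no time and is no camera call; for the wrist camera it gives the pose at the moment of the call.
- job.sign_off(): hands the job in, once; it reports no verdict.
The state is a dict: "clock": time; "joints": joint angles; "joint_vel": joint speeds; "joint_torque": joint torques, N m; "position": TCP position; "orientation": TCP orientation; "ft_force": force on the tool from outside, world axes, zero at the start; "ft_torque": the same for the moment, N m; "finger_gap": finger opening in m.
Only numpy, scipy, OpenCV 4.12 (cv2) and the standard library are available. Lean on these libraries where they do the work, as an engineer would, in place of code of your own. Each camera call takes 0.05 s, during which the arm holds its last target.

## Working session

There is one attempt and no reset: what is moved stays moved. The work goes in short steps, Python scripts to look and compute and a tool call to move; the robot and the scene stay as the last step left them, time stands still between calls to the robot, and variables do not carry over. Pictures are saved under pics/ and viewed, and the job is handed in when it is done.

Besides the shell and the picture viewer there is one more tool, called after "Call:" as name(argument=value, ...), one argument or row to a line, values as JSON. move_arm: Moves the arm, as the interface text tells. Its arguments: {"type":"object","properties":{"increments":{"type":"array"},"jaw":{"type":"number"},"newtons":{"type":"number"}},"required":["increments"]}

```bash
ls; mkdir -p pics
python3 - <<'E'
from workcell import readout, optics
import cv2
s=readout.sense(); print({k:(v if not hasattr(v,'round') else v) for k,v in s.items()})
for n in ("scene","side","wrist"):
    im,d=optics.get_image(n); cv2.imwrite(f"pics/{n}0.png",im[:,:,::-1]); print(n,optics.get_calibration(n))
    import numpy as np; np.savez(f"pics/{n}0.npz",im=im,d=d)
E
```

```text
pics
{'clock': 0.0, 'joints': array([-2.23428029e-01,  3.13476003e-01,  1.49840296e+00,  2.64726339e-05,
        1.33100711e+00, -2.23389410e-01]), 'joint_vel': array([ 0.00061417, -0.00057426,  0.00108818, -0.00115896, -0.00063492,
        0.00077833]), 'joint_torque': array([-5.78409599e-04, -4.12261176e+01, -2.59742296e+01, -3.58453699e-04,
        4.11797926e-03, -1.23038126e-05]), 'position': array([5.24766416e-01, 3.27156749e-05, 2.38734610e-01]), 'orientation': array([[ 9.99999211e-01, -4.51190861e-05, -1.25557168e-03],
       [-4.47278030e-05, -9.99999950e-01,  3.11663746e-04],
       [-1.25558568e-03, -3.11607341e-04, -9.99999163e-01]]), 'ft_force': array([-0.38234135, -0.45645491, -0.35155548]), 'ft_torque': array([0.03945326, 0.05409139, 0.00096028]), 'finger_gap': 0.08526037836803299}
scene {'fov_y': 46.961168807443634, 'cx': 322.8810513225689, 'cy': 234.45446543633062, 'R': array([[ 0.56161204,  0.82724098,  0.01625635],
       [ 0.67585229, -0.44732349, -0.58576905],
       [-0.47730032,  0.33996184, -0.81031497]]), 't': array([-0.45171629, -0.32731018,  1.58670215])}
side {'fov_y': 47.42823200513354, 'cx': 317.4518102551044, 'cy': 240.75373868680595, 'R': array([[-0.94072078, -0.33870472, -0.01798698],
       [-0.24380821,  0.71211725, -0.6583666 ],
       [ 0.23580071, -0.61495377, -0.75248249]]), 't': array([0.6463171 , 0.14752255, 1.32893742])}
wrist {'fov_y': 65.70646984690485, 'cx': 320.61108660792644, 'cy': 236.88636347173514, 'R': array([[ 9.99999903e-01, -4.39299741e-04,  4.14394529e-05],
       [-4.29482988e-04, -9.47487205e-01,  3.19793391e-01],
       [-1.01221802e-04, -3.19793377e-01, -9.47487301e-01]]), 't': array([-0.52538271, -0.042348  ,  0.38009804])}
```

View pics/scene0.png

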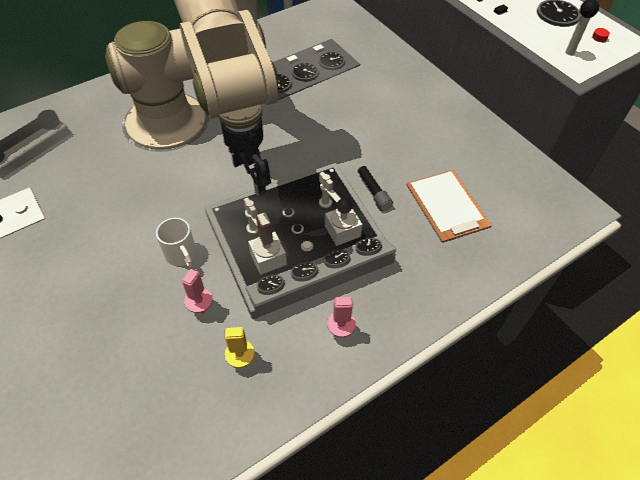

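View pics/side0.png

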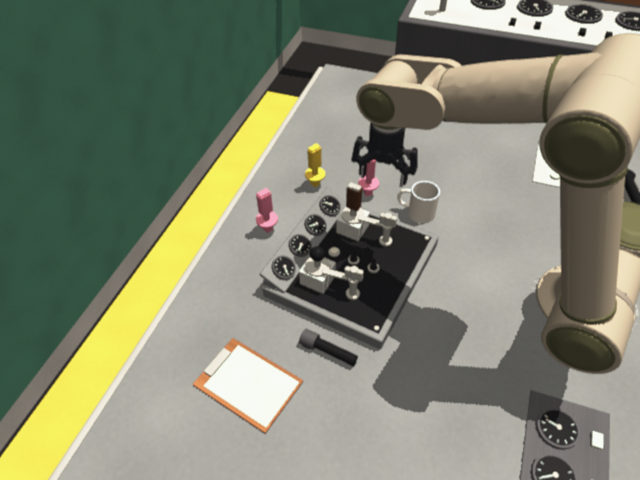

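View pics/wrist0.png

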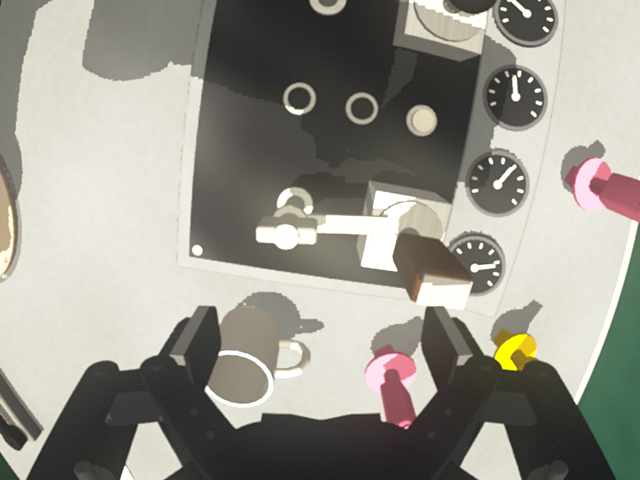

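The dark wooden bar handle is in the right socket, at about (430,270) in the wrist view. Its wing nut is at (287,235). I'll measure both using depth from all three views.

```bash
cat > h.py <<'E'
import numpy as np
from workcell import readout, optics
def cloud(n,d,c=None):
    c=c or optics.get_calibration(n)
    f=240/np.tan(np.radians(c['fov_y']/2)); v,u=np.mgrid[0:480,0:640].astype(float)
    a=u-c['cx'];b=v-c['cy']
    if n=='wrist':
        r=np.hypot(a,b)+1e-9;th=r/f;k=np.tan(th)/r; x=a*k;y=b*k
    else: x=a/f;y=b/f
    P=np.stack([x*d,y*d,d],-1)
    W=(P-c['t'])@c['R']; W[d<=0]=np.nan
    return W
E
python3 - <<'E'
from h import *
import cv2
for n in ("wrist","scene","side"):
    z=np.load(f"pics/{n}0.npz");W=cloud(n,z['d']);im=z['im'].astype(int)
    c=optics.get_calibration(n);print(n,"cam",-c['R'].T@c['t'])
    X,Y,Z=W[...,0],W[...,1],W[...,2]
    reg=(X>.35)&(X<.75)&(Y<.05)&(Y>-.25)
    for lo,hi,nm in((.112,.139,'wing/ball'),(.097,.108,'tongue/collar'),(.086,.0935,'blocktop'),(.15,.18,'grip'),(.183,.197,'griptop')):
        m=reg&(Z>lo)&(Z<hi)&(im.max(-1)<256)
        k,l,st,ce=cv2.connectedComponentsWithStats(m.astype('uint8'))
        for i in range(1,k):
            if st[i,4]<25: continue
            p=np.stack([X,Y,Z],-1)[l==i]
            (r)=cv2.minAreaRect((p[:,:2]*1000).astype('float32'))
            print(nm,st[i,4],ce[i].round(),p.mean(0).round(4),'rect',np.round(r[0],1),np.round(r[1],1),round(r[2],1),'zmax',np.percentile(p[:,2],98).round(4))
E
```

```text
wrist cam [0.52540295 0.08119785 0.37370245]
wing/ball 1550 [287. 231.] [0.5024 0.0044 0.1326] rect [502.    2.5] [17.4 41.8] 82.5 zmax 0.1388
wing/ball 371 [412. 241.] [ 0.5894 -0.0034  0.1324] rect [591.5  -4.2] [38.2 17.7] 22.3 zmax 0.1388
wing/ball 523 [399. 413.] [ 0.5994 -0.1786  0.1248] rect [ 605.8 -183.1] [18.5 35.9] 73.0 zmax 0.1383
tongue/collar 1717 [340. 221.] [0.5405 0.0031 0.1051] rect [536.    2.4] [18.9 93.4] 82.5 zmax 0.1071
tongue/collar 35 [435. 228.] [ 0.617  -0.0047  0.0973] rect [616.9  -5.4] [8.3 9.6] 65.4 zmax 0.0982
tongue/collar 74 [408. 230.] [ 0.5938 -0.0048  0.1015] rect [593.4  -4.6] [13.4  5.3] 13.5 zmax 0.1076
tongue/collar 211 [396. 399.] [ 0.6002 -0.1802  0.1025] rect [ 606.  -183.6] [19.  36.6] 74.7 zmax 0.1078
blocktop 988 [410. 205.] [0.5973 0.0124 0.0902] rect [599.9   8.7] [27.6 66.8] 73.4 zmax 0.0924
blocktop 426 [371. 256.] [ 0.5672 -0.0309  0.0903] rect [575.4 -27.9] [28.5 29.8] 80.6 zmax 0.0917
blocktop 750 [245. 380.] [ 0.4486 -0.1671  0.0893] rect [ 445.8 -168.3] [76.2 63.6] 65.3 zmax 0.0912
blocktop 130 [394. 390.] [ 0.6007 -0.18    0.08
[... 1841 characters left out ...]
0.1388
wing/ball 167 [388. 219.] [0.4979 0.0069 0.128 ] rect [498.6   5.2] [41.9 22.7] 13.6 zmax 0.1387
tongue/collar 26 [370. 171.] [ 0.5961 -0.1783  0.1007] rect [ 596.  -178.1] [22.3 11.2] 10.2 zmax 0.1058
tongue/collar 251 [365. 219.] [0.5582 0.0011 0.1024] rect [553.3  -7.3] [ 49.1 136.4] 88.7 zmax 0.1078
blocktop 131 [426. 191.] [ 0.4351 -0.1635  0.0898] rect [ 436.7 -163.4] [73.7 78.9] 6.7 zmax 0.0932
blocktop 123 [349. 222.] [0.595  0.0125 0.0901] rect [595.9   8.3] [30.8 65.6] 80.7 zmax 0.0934
grip 139 [353. 197.] [ 0.5908 -0.0024  0.1654] rect [591.1  -2. ] [38.2 20.2] 11.6 zmax 0.1795
griptop 124 [354. 188.] [ 0.5915 -0.0081  0.1909] rect [591.4  -9.8] [26.8 32.5] 73.8 zmax 0.1964
```

Run:
```python
from h import *
import cv2
z=np.load("pics/wrist0.npz");W=cloud("wrist",z['d']);im=z['im']
X,Y,Z=W[...,0],W[...,1],W[...,2]
# edges of the plate top (z .036-.044): ortho rectified
res=.001;x0,y0=.3,-.3
o=np.zeros((600,600,3),np.uint8);zz=np.full((600,600),-1.)
ok=np.isfinite(Z)
i=((X-x0)/res);j=((Y-y0)/res)
for n in ("side","scene","wrist"):
    q=np.load(f"pics/{n}0.npz");V=cloud(n,q['d']);
    m=np.isfinite(V[...,2]);p=V[m];c=q['im'][m]
    a=((p[:,0]-x0)/res).round().astype(int) if 0 else np.round((p[:,0]-x0)/res); b=np.round((p[:,1]-y0)/res)
    g=(a>=0)&(a<600)&(b>=0)&(b<600)&(p[:,2]<.2); a=a[g].astype(int);b=b[g].astype(int);c=c[g];h=p[g,2]
    s=np.argsort(h); a,b,c,h=a[s],b[s],c[s],h[s]
    gg=h>zz[a,b]-.004; o[a[gg],b[gg]]=c[gg]; zz[a[gg],b[gg]]=h[gg]
cv2.imwrite("pics/ortho.png",o[::-1,::-1,::-1])
m=((zz>.034)&(zz<.046)).astype('uint8')
m=cv2.morphologyEx(m,cv2.MORPH_CLOSE,np.ones((9,9)));m=cv2.morphologyEx(m,cv2.MORPH_OPEN,np.ones((7,7)))
k,l,st,ce=cv2.connectedComponentsWithStats(m);b=1+np.argmax(st[1:,4])
pts=np.argwhere(l==b).astype('float32');r=cv2.minAreaRect(pts);print(r, r[0][0]*res+x0,r[0][1]*res+y0)
```

```text
((258.6114501953125, 390.731689453125), (362.9782409667969, 323.4871826171875), 81.18355560302734) 0.5586114501953126 0.09073168945312504
```

Call:
move_arm(
  increments=[
    [[-1.2,-0.15,0,0,0,0],[-1.2,-0.15,0,0,0,0],[0,0,0,0,0,0.114],[0,0,0,0,0,0.114],[0,0,0,0,0,0.114],[0,0,0,0,0,0.114],[0,0,0,0,0,0.114],[0,0,0,0,0,0.114],[0,0,0,0,0,0.114],[0,0,0,0,0,0.114],[0,0,0,0,0,0.114],[0,0,0,0,0,0.114],[0,0,0,0,0,0.114],[0,0,0,0,0,0.114],[0,0,0,0,0,0.114],[0,0,0,0,0,0.114],[0,0,0,0,0,0.114],[0,0,0,0,0,0],[0,0,0,0,0,0]],
  ],
  jaw=0.3,
)

```text
clock: 1.73
position: [0.5009, 0.003, 0.2391]
orientation: [[-0.135, -0.991, -0.0], [-0.991, 0.135, 0.0], [-0.0, 0.0, -1.0]]
ft_force: [-0.0, 0.2, -0.3]
finger_gap: 0.06
```

```bash
cat > m.py <<'E'
from h import *
import cv2,sys
tag=sys.argv[1]
s=readout.sense();print(s['clock'],s['position'].round(4),s['orientation'].round(3).tolist(),s['finger_gap'],s['joints'].round(2),s['ft_force'].round(1))
for n in sys.argv[2:]:
    c=optics.get_calibration(n);im,d=optics.get_image(n);cv2.imwrite(f"pics/{n}{tag}.png",im[:,:,::-1]);np.savez(f"pics/{n}{tag}.npz",im=im,d=d)
    W=cloud(n,d,c);X,Y,Z=W[...,0],W[...,1],W[...,2]
    reg=(X>.45)&(X<.64)&(Y<.11)&(Y>-.1)
    for lo,hi,nm in((.133,.139,'wing'),(.097,.108,'tongue/collar'),(.183,.199,'griptop')):
        m=reg&(Z>lo)&(Z<hi)
        k,l,st,ce=cv2.connectedComponentsWithStats(m.astype('uint8'))
        for i in range(1,k):
            if st[i,4]<100: continue
            p=np.stack([X,Y,Z],-1)[l==i];r=cv2.minAreaRect((p[:,:2]*1000).astype('float32'))
            print(n,nm,st[i,4],ce[i].round(),p.mean(0).round(4),'rect',np.round(r[0],1),np.round(r[1],1),round(r[2],1))
E
python3 m.py 1 wrist
```

```text
1.7333 [0.5009 0.003  0.2391] [[-0.135, -0.991, -0.0], [-0.991, 0.135, 0.0], [-0.0, 0.0, -1.0]] 0.05998893379914526 [-0.23  0.26  1.57 -0.    1.31  1.48] [-0.   0.2 -0.3]
wrist wing 1050 [320. 237.] [0.5035 0.0018 0.1366] rect [502.1   1.9] [17.  41.2] 82.3
wrist tongue/collar 1621 [316. 170.] [ 0.5443 -0.0007  0.1051] rect [ 5.351e+02 -5.000e-01] [86.8 19.3] 3.1
wrist tongue/collar 128 [306. 224.] [0.505  0.0124 0.1057] rect [505.1  12.9] [ 5.4 18.4] 76.2
wrist griptop 3292 [325.  91.] [ 0.5949 -0.0128  0.192 ] rect [595.4 -12.9] [24.3 35.9] 80.1
```

View pics/wrist1.png

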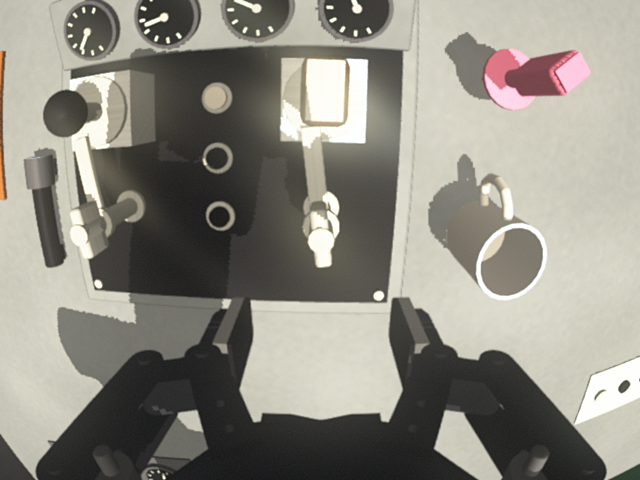

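Wrist view: the wing sits under the camera at (320,237), its tongue runs up to the collar, and the bar grip's top is at (325,91). I'll descend onto the wing and close.

Call:
move_arm(
  increments=[
    [[0.1,0,2,0,0,0],[0,0,2,0,0,0],[0,0,2,0,0,0],[0,0,2,0,0,0],[0,0,2,0,0,0],[0,0,1.2,0,0,0],[0,0,0.8,0,0,0],[0,0,0,0,0,0],[0,0,0,0,0,0],[0,0,0,0,0,0]],
  ],
)

```text
clock: 2.62
position: [0.5014, 0.0019, 0.1202]
orientation: [[-0.138, -0.99, 0.002], [-0.99, 0.138, -0.0], [0.0, -0.002, -1.0]]
ft_force: [-0.2, -0.2, 0.1]
finger_gap: 0.06
```

Call:
move_arm(
  increments=[
    [[0,0,0,0,0,0],[0,0,0,0,0,0],[0,0,0,0,0,0],[0,0,0,0,0,0],[0,0,0,0,0,0],[0,0,0,0,0,0],[0,0,0,0,0,0],[0,0,0,0,0,0],[0,0,0,0,0,0],[0,0,0,0,0,0]],
  ],
  jaw=1,
  newtons=30,
)

```text
clock: 3.45
position: [0.5016, 0.0028, 0.1198]
orientation: [[-0.139, -0.99, 0.002], [-0.99, 0.139, 0.001], [-0.002, -0.002, -1.0]]
ft_force: [3.7, 6.3, 0.7]
finger_gap: 0.0113
```

Call:
move_arm(
  increments=[
    [[-0.1,0,0,0,0,-0.08],[0,0,0,0,0,-0.08],[0,0,0,0,0,-0.08],[0,0,0,0,0,-0.08],[0,0,0,0,0,-0.08],[0,0,0,0,0,-0.08],[0,0,0,0,0,-0.08],[0,0,0,0,0,-0.08],[0,0,0,0,0,0],[0,0,0,0,0,0]],
  ],
)

```text
clock: 4.28
position: [0.5016, 0.0033, 0.1198]
orientation: [[0.478, -0.878, 0.002], [-0.878, -0.478, 0.0], [0.001, -0.002, -1.0]]
ft_force: [2.4, 5.6, 4.4]
finger_gap: 0.0112
```

Forces are low, so I'll carry on turning.

Call:
move_arm(
  increments=[
    [[0,0,0,0,0,-0.08],[0,0,0,0,0,-0.08],[0,0,0,0,0,-0.08],[0,0,0,0,0,-0.08],[0,0,0,0,0,-0.08],[0,0,0,0,0,-0.08],[0,0,0,0,0,-0.08],[0,0,0,0,0,-0.08],[0,0,0,0,0,-0.08],[0,0,0,0,0,-0.08],[0,0,0,0,0,-0.08],[0,0,0,0,0,-0.04],[0,0,0,0,0,0],[0,0,0,0,0,0],[0,0,0,0,0,0]],
  ],
)

```text
clock: 5.53
position: [0.5011, 0.0037, 0.1198]
orientation: [[0.988, -0.152, 0.001], [-0.152, -0.988, 0.001], [0.0, -0.001, -1.0]]
ft_force: [0.2, 6.5, 5.5]
finger_gap: 0.0117
```

Call:
move_arm(
  increments=[
    [[0,0,0,0,0,0],[0,0,0,0,0,0],[0,0,0,0,0,0],[0,0,0,0,0,0],[0,0,0,0,0,0],[0,0,-2,0,0,0],[0,0,-2,0,0,0],[0,0,-3,0,0,0],[0,0,-3,0,0,0],[0,0,-3,0,0,0],[0,0,-1,0,0,0],[0,0,0,0,0,0],[0,0,0,0,0,0]],
  ],
  jaw=0.4,
)

```text
clock: 6.62
position: [0.5008, 0.003, 0.2585]
orientation: [[0.989, -0.15, -0.001], [-0.15, -0.989, 0.0], [-0.001, 0.0, -1.0]]
ft_force: [0.0, -0.1, 0.2]
finger_gap: 0.0509
```

```bash
python3 m.py 2 wrist
```

```text
6.6167 [0.5008 0.003  0.2585] [[0.989, -0.15, -0.001], [-0.15, -0.989, 0.0], [-0.001, 0.0, -1.0]] 0.05087899152766218 [-0.23  0.25  1.54 -0.    1.36 -0.08] [ 0.  -0.1  0.2]
wrist wing 932 [321. 229.] [0.5019 0.0034 0.1367] rect [501.7   2.5] [41.4 17.4] 72.6
wrist wing 146 [437. 222.] [ 0.588  -0.0041  0.1359] rect [591.8  -4.5] [39.  17.8] 21.1
wrist tongue/collar 1417 [320. 165.] [0.5071 0.0451 0.1052] rect [505.7  35.1] [84.2 18. ] 75.9
wrist tongue/collar 137 [334. 216.] [0.5123 0.003  0.1059] rect [512.7   2.4] [ 6.  21.2] 1.4
wrist griptop 1914 [470. 255.] [ 0.5928 -0.0097  0.1914] rect [594.  -12.2] [24.3 34.3] 80.3
```

View pics/wrist2.png

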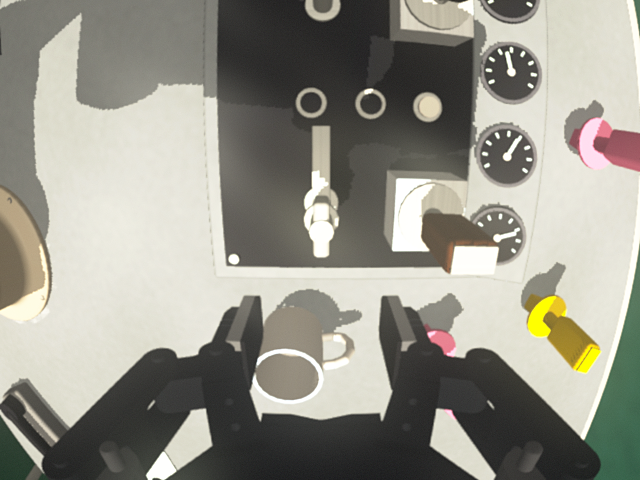

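The tongue now points to +y, at about (320,150), about 86° round and well off the collar. Next I'll move over the bar grip.

Call:
move_arm(
  increments=[
    [[2.4,0.1,0,0,0,0],[2.4,0,0,0,0,0],[2.4,0,0,0,0,0],[2.3,0,0,0,0,0],[0,0,0,0,0,0.113],[0,0,0,0,0,0.113],[0,0,0,0,0,0.113],[0,0,0,0,0,0.113],[0,0,0,0,0,0.113],[0,0,0,0,0,0.113],[0,0,0,0,0,0.113],[0,0,0,0,0,0.113],[0,0,0,0,0,0.113],[0,0,0,0,0,0.113],[0,0,0,0,0,0.113],[0,0,0,0,0,0.113],[0,0,0,0,0,0.113],[0,0,0,0,0,0.113],[0,0,0,0,0,0],[0,0,0,0,0,0]],
  ],
  jaw=0.3,
)

```text
clock: 8.33
position: [0.5945, -0.0122, 0.2577]
orientation: [[-0.157, -0.988, -0.003], [-0.988, 0.157, 0.001], [-0.0, 0.003, -1.0]]
ft_force: [-0.3, -0.2, -0.8]
finger_gap: 0.0598
```

```bash
python3 m.py 3 wrist
```

```text
8.3333 [ 0.5945 -0.0122  0.2577] [[-0.157, -0.988, -0.003], [-0.988, 0.157, 0.001], [-0.0, 0.003, -1.0]] 0.059788799508032946 [-0.22  0.46  1.24 -0.    1.44  1.51] [-0.3 -0.2 -0.8]
wrist wing 716 [320. 339.] [0.5032 0.002  0.1364] rect [501.7   2.1] [19.  41.9] 1.1
wrist tongue/collar 1027 [289. 317.] [0.5099 0.0297 0.1046] rect [508.1  26.1] [75.9 17.3] 88.2
wrist griptop 2288 [320. 255.] [ 0.5983 -0.0133  0.1916] rect [597.  -13.3] [24.  34.5] 80.0
```

View pics/wrist3.png

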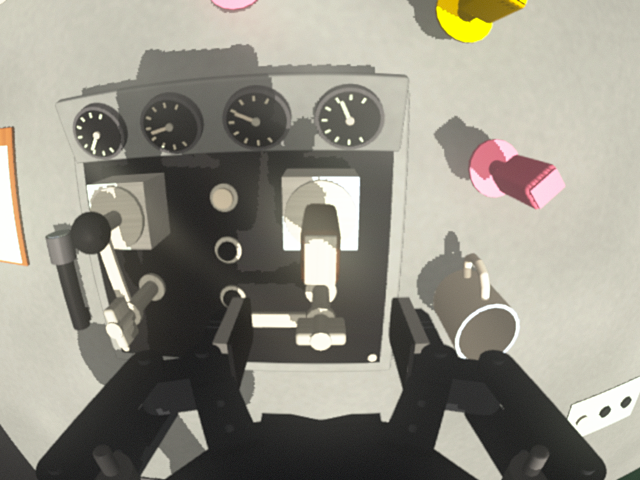

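The handle is centred between the jaws, with the grip top at (320,255), and the orientation matches its 80° rectangle. I'll descend and grip.

Call:
move_arm(
  increments=[
    [[0.1,-0.1,2,0,0,0.01],[0,0,2,0,0,0],[0,0,2,0,0,0],[0,0,2,0,0,0],[0,0,1.6,0,0,0],[0,0,1,0,0,0],[0,0,0.5,0,0,0],[0,0,0,0,0,0],[0,0,0,0,0,0]],
  ],
)

```text
clock: 9.13
position: [0.5959, -0.0134, 0.1489]
orientation: [[-0.17, -0.986, 0.001], [-0.986, 0.17, -0.0], [0.0, -0.001, -1.0]]
ft_force: [-0.1, -0.5, 0.4]
finger_gap: 0.0594
```

Call:
move_arm(
  increments=[
    [[0,0,0,0,0,0],[0,0,0,0,0,0],[0,0,0,0,0,0],[0,0,0,0,0,0],[0,0,0,0,0,0],[0,0,0,0,0,0],[0,0,0,0,0,0],[0,0,0,0,0,0],[0,0,0,0,0,0],[0,0,0,0,0,0]],
  ],
  jaw=1,
  newtons=70,
)

```text
clock: 9.97
position: [0.5959, -0.0133, 0.1489]
orientation: [[-0.17, -0.985, 0.001], [-0.985, 0.17, -0.0], [-0.0, -0.001, -1.0]]
ft_force: [0.4, 2.0, 5.9]
finger_gap: 0.0231
```

Call:
move_arm(
  increments=[
    [[0,0,-0.3,0,0,0],[0,0,-0.4,0,0,0],[0,0,-0.4,0,0,0],[0,0,-0.4,0,0,0],[0,0,-0.4,0,0,0],[0,0,-0.4,0,0,0],[0,0,0,0,0,0]],
  ],
)

```text
clock: 10.55
position: [0.5959, -0.0134, 0.1723]
orientation: [[-0.17, -0.985, 0.001], [-0.985, 0.17, -0.0], [0.0, -0.001, -1.0]]
ft_force: [-0.3, 0.5, -1.4]
finger_gap: 0.023
```

Call:
move_arm(
  increments=[
    [[0,0,-0.5,0,0,0],[0,0,-0.6,0,0,0],[0,0,-0.7,0,0,0],[0,0,-0.8,0,0,0],[0,0,-1.2,0,0,0],[0,0,-1.5,0,0,0],[0,0,-1.8,0,0,0],[0,0,-1.8,0,0,0],[0,0,-1.8,0,0,0],[0,0,-1.8,0,0,0],[0,0,-1.8,0,0,0],[0,0,-1.8,0,0,0],[0,0,-1.8,0,0,0],[0,0,-1.2,0,0,0],[0,0,-0.6,0,0,0],[0,0,-0.3,0,0,0],[0,0,0,0,0,0],[0,0,0,0,0,0]],
  ],
)

```text
clock: 12.05
position: [0.5955, -0.0134, 0.3706]
orientation: [[-0.17, -0.985, -0.001], [-0.985, 0.17, 0.0], [-0.0, 0.001, -1.0]]
ft_force: [-0.1, -0.2, -2.2]
finger_gap: 0.0235
```

```bash
python3 m.py 4 side
```

```text
12.05 [ 0.5955 -0.0134  0.3706] [[-0.17, -0.985, -0.001], [-0.985, 0.17, 0.0], [-0.0, 0.001, -1.0]] 0.023539543029756985 [-0.22  0.44  0.99 -0.    1.72  1.52] [-0.1 -0.2 -2.2]
side tongue/collar 137 [381. 235.] [0.5029 0.041  0.1046] rect [505.   35.8] [88.1 23.4] 75.8
```

View pics/side4.png

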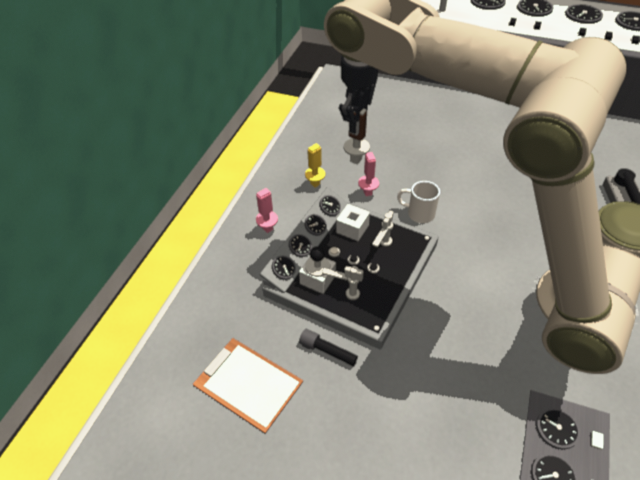

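The handle is out: the socket block is empty at (352,222) and the handle hangs at (357,140). Now I'll tip it 45°, foot outward.

Call:
move_arm(
  increments=[
    [[0,0,0,0.03,0,0],[0,0,0,0.045,0,0],[0,0,0,0.05,0,0],[0,0,0,0.05,0,0],[0,0,0,0.05,0,0],[0,0,0,0.05,0,0],[0,0,0,0.05,0,0],[0,0,0,0.05,0,0],[0,0,0,0.05,0,0],[0,0,0,0.05,0,0],[0,0,0,0.05,0,0],[0,0,0,0.05,0,0],[0,0,0,0.05,0,0],[0,0,0,0.05,0,0],[0,0,0,0.05,0,0],[0,0,0,0.04,0,0],[0,0,0,0.02,0,0],[0,0,0,0,0,0],[0,0,0,0,0,0],[0,0,0,0,0,0]],
  ],
)

```text
clock: 13.77
position: [0.5956, -0.0134, 0.3711]
orientation: [[-0.17, -0.698, 0.696], [-0.985, 0.121, -0.12], [-0.0, -0.706, -0.708]]
ft_force: [0.2, 0.3, -1.4]
finger_gap: 0.0236
```

```bash
python3 m.py 5 side scene wrist
python3 - <<'E'
from h import *
z=np.load("pics/side5.npz");W=cloud("side",z['d'])
m=(W[...,0]>.55)&(W[...,0]<.75)&(abs(W[...,1])<.12)&(W[...,2]>.22)&(W[...,2]<.5)
im=z['im'].astype(int);br=m&(im.min(-1)>90)
p=W[br];print(len(p),p.min(0),p.max(0), W[m][:,2].min())
# stem axis from all handle points below the grasp
for n in("side","scene"):
    z=np.load(f"pics/{n}5.npz");W=cloud(n,z['d']);m=(W[...,0]>.6)&(W[...,0]<.75)&(abs(W[...,1])<.12)&(W[...,2]>.25)&(W[...,2]<.39)
    p=W[m];print(n,len(p),p.min(0).round(3),p.max(0).round(3))
E
```

```text
13.7667 [ 0.5956 -0.0134  0.3711] [[-0.17, -0.698, 0.696], [-0.985, 0.121, -0.12], [-0.0, -0.706, -0.708]] 0.0235578037277069 [-0.24  0.04  1.67  0.08  0.65  1.46] [ 0.2  0.3 -1.4]
side tongue/collar 130 [382. 234.] [0.5029 0.0397 0.1045] rect [505.8  33.5] [85.9 25.1] 75.4
385 [ 0.55440038 -0.05912892  0.29645528] [0.66604431 0.03713185 0.42834279] 0.2964552825847559
side 539 [ 0.6   -0.054  0.296] [0.666 0.012 0.388]
scene 910 [ 0.6   -0.049  0.299] [0.67 0.01 0.39]
```

View pics/side5.png

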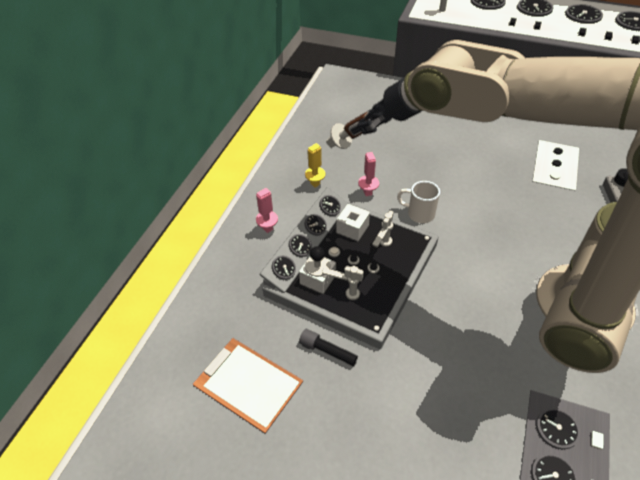

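View pics/scene5.png

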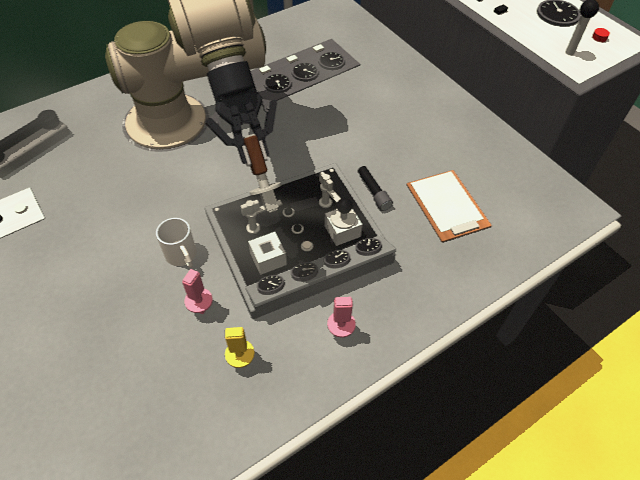

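View pics/wrist5.png

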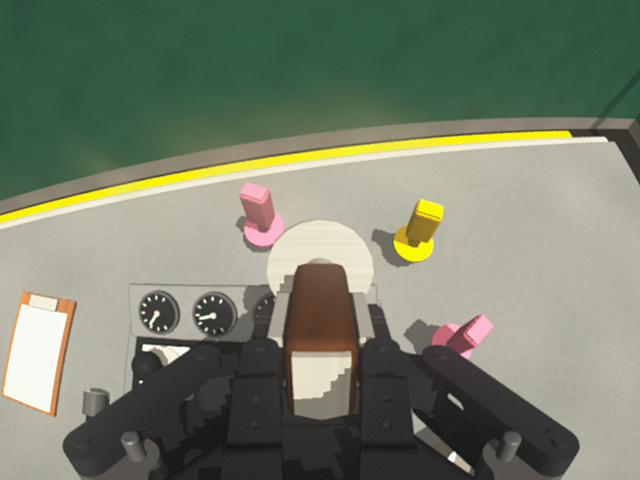

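The handle is square in the jaws, tilted 45°, with its lowest point at about z 0.296. The other objects haven't moved. I'll wait half a second and recheck.

Call:
move_arm(
  increments=[
    [[0,0,0,0,0,0],[0,0,0,0,0,0],[0,0,0,0,0,0],[0,0,0,0,0,0],[0,0,0,0,0,0],[0,0,0,0,0,0]],
  ],
)

```text
clock: 14.42
position: [0.5956, -0.0134, 0.3713]
orientation: [[-0.17, -0.697, 0.696], [-0.985, 0.121, -0.12], [-0.0, -0.707, -0.707]]
ft_force: [1.0, -0.6, -3.0]
finger_gap: 0.0236
```

Run:
```python
from h import *
from workcell import job
im,d=optics.get_image("scene");W=cloud("scene",d);m=(W[...,0]>.6)&(W[...,0]<.75)&(abs(W[...,1])<.12)&(W[...,2]>.25)&(W[...,2]<.39)
p=W[m];print(len(p),p.min(0).round(3),p.max(0).round(3),abs(readout.sense()['joint_vel']).max())
print(job.sign_off())
```

```text
915 [ 0.6   -0.049  0.299] [0.67  0.011 0.39 ] 0.002416531272814219
the job is handed in; nothing more can be done
None
```

The bar handle is out of the right socket and held still in the gripper at 45° with its foot down. I signed the job off at about 14.5 s.

- **Wing nut:** I turned the right wing nut about 1.5 rad anticlockwise. The wrist camera showed its tongue fully off the collar before I lifted.
- **Lift and tilt:** I drew the handle straight up, and the socket showed empty afterwards. Then I tipped it 45°, foot outward.
- **Clearance:** In the depth images its lowest visible point is about 0.296 m above the desk. That is roughly 0.2 m above the socket blocks.
- **Last check:** After holding half a second, the handle had not moved or slipped, the arm was still and the finger gap was steady at 23.6 mm. The largest force I saw was under 10 N.
- **Other objects:** By eye, the ball handle, mug, torch, clipboard and look-alikes looked undisturbed in the final pictures. I did not measure their positions.

None of the checks failed or disagreed.

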